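# Put a mug under the swing-arm coffee dripper

## Robot

A 6-joint arm with a two-finger parallel gripper is mounted at the origin on the work surface. World frame = base frame: x ahead of the robot, y to its left, z up, the work surface at z = 0. Lengths are in mm, angles in rad, forces in N, time in s.
With the tool pointing down it reaches from about 275 to 750 mm from the base axis. Payload 10.2 kg.
Tool frame: the origin (TCP) lies between the finger pads; the fingertips stand 8 mm ahead of it and the grasp point (between the pads) lies 11 mm behind it; x points along the fingers, y is the direction in which the jaws open and shut, and the axes are right-handed (so a half turn about x gives the same grasp; the last joint's range is limited). The gripper opens to 88 mm and grips with 3 to 60 N. Pads are 18 mm wide; open, the fingers measure 123 mm over their backs; the gripper's body (75 mm by 187 mm) begins 45 mm behind the grasp point.
Start: joints at [0.944, 0.313, 1.498, -0, 1.331, -0.223], TCP at [206.294, 482.778, 246.72] pointing down, gripper open.
Joint ranges: [-2.94, 2.94], [-0.97, 2.17], [0.19, 2.56], [-1.23, 4.37], [0.02, 3.11], [-2.88, 2.88]. Speed limits (rad/s): [2.39, 2.39, 3.01, 3.14, 3.14, 3.14].

## Interface

Orientations are given as a unit quaternion [w, x, y, z].
In Python, from workcell import robot gives the robot as it stands. The module is installed in compiled form; this text tells all that it offers.
- The arm moves only by the shell command python3 -m inch 'ROWS'. ROWS is JSON, a list that holds one entry, the list of rows, each a list of 5 numbers: the opening, from -1 (shut) to 1 (fully open), then the shift along the world's x, y, z in cm, then the turn about the world's z in degrees. A call has exactly 5 rows; each row is the pose to reach, as a shift and turn from the pose commanded when the call began; what a row does not reach only later rows make up. A row lasts 1/8 s, in which the tool goes at most 62.5 mm and 10.7 degrees, less where a joint would pass 70% of its speed; a pose out of reach is approached as far as the arm can. A call with a gripper value outside its range is refused whole. The fingers move at their own pace and stop on an object; the grip force is fixed at half the most. Time passes only in rows, so rows that repeat a pose let the fingers close, or fill a call up. It gives the time, the measured TCP pose, the force and the opening at its end, in the units of the state.
- robot.observe(): the state, without advancing time (a new reading comes with each control period).
- robot.get_image(name): name is "side" or "top" or "wrist"; returns (picture, depth): 420x560x3 uint8, red, green, blue; 420x560 float32, mm along the optical axis (not along the pixel's ray), 0 where there is no reading.
- robot.calibration(name): a dict with "camera_matrix" (3x3 intrinsics, pixels), "R" (3x3) and "t" (3): a world point X has camera coordinates R X + t. Camera axes: x right, y down, z forward; pixel columns grow to the right and rows downward; lengths in mm; the calibration is good to about 2 mm. A picture is of the moment at which its call begins: read the wrist's pose just before it. calibration takes no time and is no camera call; for the wrist camera it gives the pose at the moment of the call.
- robot.sign_off(): hands the job in, once; it reports no verdict.
The state is a dict: "time": time; "joint_pos": joint angles; "dq": joint speeds; "tau": joint torques, N m; "tcp_pos": TCP position; "tool_rot": TCP orientation; "contact_force": force on the tool from outside, world axes, zero at the start; "moment": the same for the moment, N m; "grip_width": finger opening in mm.
Only numpy, scipy, OpenCV 4.12 (cv2) and the standard library are available. Lean on these libraries where they do the work, as an engineer would, in place of code of your own. Each camera call takes 0.05 s, during which the arm holds its last target. There are 200 camera calls.

## Task

Swing the coffee stand's hinged drip arm, by its wooden knob, well clear of the drip grille, then set the blue mug down gently, upright and centred on the round grille and let go of it. Then swing the arm back and leave it with the dripper's outlet over the middle of the mug, without the arm hitting the mug. Leave the white mugs and the steel jug where they stand.

Things in the scene. Friction and masses are not known exactly. Their poses are not given: they have to be found in the camera images.
- drip_arm (a joint): swing of the drip arm about the stand's upright post, rad, -1.3 to 1.3 (stops at both ends); 0 = outlet exactly above the grille centre; grows anticlockwise seen from above. Starts over the grille; may be swung clear to either side. Hinge damped, with friction 0.25 N m (about 1 N at the knob): it stays where left. Apart from its dripper the arm is 152 mm or more above the table.
- hinge (a point): point on the axis of the vertical post (22 mm diameter, top 211 mm above the table), at the arm's height, 170 mm above the table; 170 mm from the grille centre. Its x axis points from the grille to the post. The stand is fixed; the post is on the side away from the robot.
- outlet (a point): centre of the underside of the spout (24 mm diameter) of the white dripper cone fixed in the arm (114 mm across at its wooden collar, top 212 mm above the table); the lowest point of the arm, 125 mm above the table, 170 mm from the hinge axis; moves with the arm
- knob (a point): grip point on the upright wooden knob, a round bar of 22 mm diameter that rises from the arm's free end from 176 to 246 mm above the table; the point is on its axis 220 mm above the table, 260 mm from the hinge axis, on the line from the hinge through the outlet, 90 mm beyond the outlet
- grille (a point): centre of the top of the round steel drip grille with dark rings, 120 mm diameter, 20 mm above the table, on the stand's dark base plate (300 by 160 mm, 16 mm thick)
- blue_mug_mid (a point): the blue ceramic mug, 64 mm across the body at the rim, 85 mm high, upright on the table, with a loop handle on one side (mug's +y, reaching 69 mm from the axis); the point is on the mug's axis half-way up, 42.5 mm above its foot; z runs up the mug's axis. Mass about 0.2 kg. To be put on the grille: its rim is then 20 mm below the outlet
- white_mug_mid (a point): a white ceramic mug, 64 mm across the body at the rim, 85 mm high, upright on the table, with a loop handle on one side (mug's +y, reaching 69 mm from the axis); point on its axis half-way up; bystander
- spare_mug_mid (a point): another white ceramic mug, 64 mm across the body at the rim, 85 mm high, upright on the table, with a loop handle on one side (mug's +y, reaching 69 mm from the axis); point on its axis half-way up; bystander
- jug_mid (a point): steel vacuum jug with black lid and handle, 112 mm diameter, 195 mm high, standing; point on its axis half-way up; bystander
There are look-alikes about, which are no part of the job. Several things look just like the part that bears blue_mug_mid: the one meant starts nearest to the robot's base.

How it is judged (in metres and radians):
On the way, in this order (a step that is already met when the one before it is completed fails the run):
1. the drip arm is swung clear: the outlet is more than 100 mm (horizontally) from the grille centre (horizontal distance between outlet and grille above 0.1 m), for 0.2 s.
2. with the arm still clear, the blue mug stands upright on the grille, within 25 mm of its centre, released and at rest (horizontal distance between blue_mug_mid and grille below 0.025 m and z of blue_mug_mid in the frame of grille between 0.036 and 0.049 m and angle between blue_mug_mid's own z axis and vertical below 0.1 rad and contact force between the fingers and blue_mug below 0.05 N and linear speed of blue_mug below 0.03 m/s and horizontal distance between outlet and grille above 0.1 m), for 0.2 s.
At the end, for the whole second after the job is handed in: The blue mug stands upright (within 0.1 rad) on the grille, its axis within 25 mm of the grille centre, released and at rest, and the drip arm is at rest with its outlet within 18 mm (horizontally) of the mug's axis (horizontal distance between blue_mug_mid and grille below 0.025 m and z of blue_mug_mid in the frame of grille between 0.036 and 0.049 m and angle between blue_mug_mid's own z axis and vertical below 0.1 rad and contact force between the fingers and blue_mug below 0.05 N and linear speed of blue_mug below 0.03 m/s and horizontal distance between outlet and blue_mug_mid below 0.018 m and velocity of joint drip_arm between -0.05 and 0.05 rad/s); the robot touches nothing.
It fails at once if a white mug or the jug is moved by more than 20 mm (distance of any of white_mug_mid, spare_mug_mid, jug_mid from where it was at the start of the episode above 0.02 m).
It fails at once if the blue mug is tipped by more than 0.6 rad (angle between blue_mug_mid's own z axis and vertical above 0.6 rad).
It fails at once if the drip arm hits the blue mug (over 3 N) (contact force between drip_arm and blue_mug above 3 N).
It fails at once if the blue mug is dropped or knocked (over 0.5 m/s while the fingers do not hold it; a fall of some 15 mm) (contact force between the fingers and blue_mug below 0.05 N and linear speed of blue_mug above 0.5 m/s).
It also fails if it takes over 72 s, if anything falls off the work surface, if the arm or the gripper's body presses on something with over 40 N, if the wrist force passes 120 N, or if a joint passes its speed limit or range.

## Working session

There is one attempt and no reset: what is moved stays moved. The work goes in short steps, Python scripts to look and compute and a shell command to move; the robot and the scene stay as the last step left them, time stands still between calls to the robot, and variables do not carry over. Pictures are saved under pics/ and viewed, about 8 in all and at most 12, crops included, and the job is handed in when it is done.

```bash
mkdir -p pics; cat > h.py <<'E'
import numpy as np, cv2
from workcell import robot
def cap(n,f=None):
    c=robot.calibration(n); im,d=robot.get_image(n)
    if f: cv2.imwrite('pics/'+f,cv2.cvtColor(im,cv2.COLOR_RGB2BGR))
    np.savez('last_'+n+'.npz',im=im,d=d,K=c['camera_matrix'],R=c['R'],t=c['t'])
    return im,d,c
def load(n):
    z=np.load('last_'+n+'.npz'); return z['im'],z['d'],dict(camera_matrix=z['K'],R=z['R'],t=z['t'])
def cloud(d,c):
    K=np.array(c['camera_matrix']);R=np.array(c['R']);t=np.array(c['t'])
    v,u=np.indices(d.shape)
    P=np.stack([(u-K[0,2])/K[0,0]*d,(v-K[1,2])/K[1,1]*d,d],-1)
    return (P-t)@R
def ray(c,u,v,z):
    K=np.array(c['camera_matrix']);R=np.array(c['R']);t=np.array(c['t'])
    o=-R.T@t; r=R.T@np.linalg.inv(K)@[u,v,1]
    return o+r*(z-o[2])/r[2]
E
python3 - <<'E'
from h import *
s=robot.observe();print(s)
a=cap('top','t1.png');b=cap('side','s1.png')
cv2.imwrite('pics/ts.png',cv2.cvtColor(cv2.resize(np.vstack([a[0],b[0]]),None,fx=.71,fy=.71),cv2.COLOR_RGB2BGR))
for n,x in(('top',a),('side',b)): print(n,(-np.array(x[2]['R']).T@x[2]['t']).round(), np.array(x[2]['R']).round(2).tolist())
E
```

```text
{'time': 0.0, 'joint_pos': array([ 9.43622975e-01,  3.13431126e-01,  1.49843586e+00, -1.75709217e-05,
        1.33102769e+00, -2.23406403e-01]), 'dq': array([ 0.0012503 ,  0.00172309,  0.00030237,  0.00107457, -0.00089486,
        0.00086829]), 'tau': array([-3.60131526e-04, -4.02202034e+01, -2.52267945e+01,  6.94215624e-02,
        3.53418128e-02, -6.70888608e-05]), 'tcp_pos': array([206.13524448, 482.57205967, 246.17119236]), 'tool_rot': array([ 0.69256162,  0.14136216,  0.69293048, -0.14220579]), 'contact_force': array([-0.66110929, -0.87978068, -0.61299375]), 'moment': array([0.01149441, 0.01496306, 0.02658187]), 'grip_width': 88.08809325936171}
top [ 291.  -25. 1372.] [[0.02, -1.0, 0.0], [-0.97, -0.02, -0.22], [0.22, 0.0, -0.97]]
side [ -49. -967. 1074.] [[0.84, -0.55, -0.01], [-0.35, -0.52, -0.78], [0.42, 0.66, -0.63]]
```

View pics/t1.png

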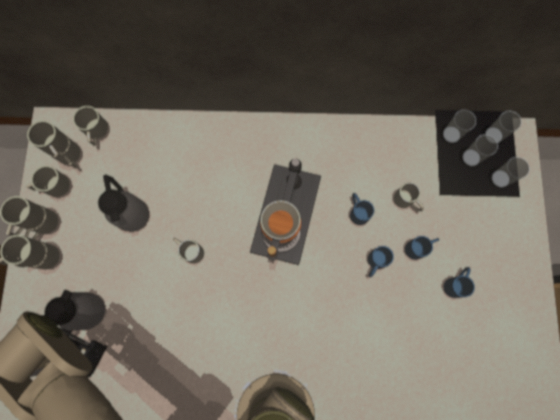

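View pics/s1.png

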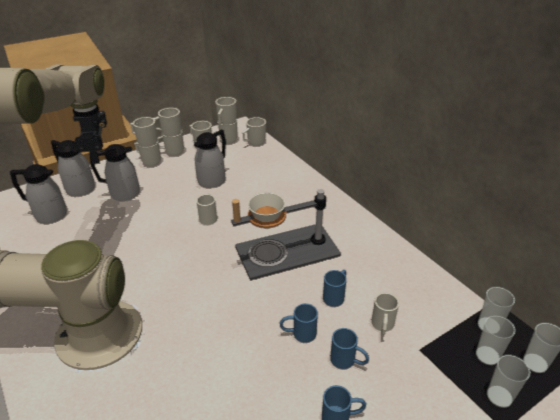

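The top view shows the stand at (285,215) with its knob at (272,251) and its post at (295,165). There are four blue mugs, at (361,212), (381,258), (421,246) and (461,287). The side view shows the grille at (268,252) and the knob at (236,210). Next I'll measure these positions.

```bash
python3 - <<'E'
from h import *
for n in('top','side'):
    im,d,c=load(n); P=cloud(d,c); hsv=cv2.cvtColor(im,cv2.COLOR_RGB2HSV)
    m=((hsv[...,0]>95)&(hsv[...,0]<125)&(hsv[...,1]>110)&(d>0)).astype(np.uint8)
    k,l,st,ce=cv2.connectedComponentsWithStats(m)
    for i in range(1,k):
        if st[i,4]<60: continue
        Q=P[(l==i)]; Z=Q[:,2]
        b=Q[(Z>75)&(Z<92)]
        (x,y),r=cv2.minEnclosingCircle(b[:,:2].astype(np.float32)) if len(b) else ((0,0),0)
        print(n,'blue',ce[i].round(),st[i,4],'zmax',np.percentile(Z,98).round(),'rim med',np.median(b,0).round(),'circ',round(x),round(y),round(r),'all mean',Q.mean(0).round(), 'dist',np.hypot(*Q.mean(0)[:2]).round())
    # things at heights within stand region
    for nm,lo,hi in(('knob',225,250),('post',200,214),('mid100-200 ',180,195)):
        q=(P[...,2]>lo)&(P[...,2]<hi)&(d>0)&(P[...,0]>250)&(P[...,0]<750)&(abs(P[...,1])<200)
        k,l,st,ce=cv2.connectedComponentsWithStats(q.astype(np.uint8))
        for i in range(1,k):
            if st[i,4]>5: Q=P[l==i]; print(n,nm,ce[i].round(),st[i,4],Q.mean(0).round(),Q.min(0).round(),Q.max(0).round())
    # base plate dark
    q=(P[...,2]>8)&(P[...,2]<24)&(hsv[...,2]<90)&(P[...,0]>250)&(P[...,0]<750)&(abs(P[...,1])<200)
    k,l,st,ce=cv2.connectedComponentsWithStats(q.astype(np.uint8)); i=1+np.argmax(st[1:,4])
    Q=P[l==i]; print(n,'plate',cv2.minAreaRect(Q[:,:2].astype(np.float32)))
im,d,c=load('top');print('knob ray',ray(c,272,250,246).round(),'post',ray(c,295,164,211).round())
im,d,c=load('side');print('grille ray',ray(c,268,252,20).round(),'knob',ray(c,236,202,246).round(),'post',ray(c,320,192,211).round())
E
```

```text
top knob [271. 251.] 59 [444.  18. 243.] [434.   9. 226.] [454.  28. 249.]
top post [295. 162.] 48 [698. -38. 209.] [688. -47. 202.] [708. -30. 214.]
top post [280. 218.] 333 [539.  -1. 208.] [480. -52. 200.] [586.  51. 214.]
top mid100-200  [295. 167.] 81 [693. -38. 187.] [679. -56. 181.] [713. -21. 195.]
top mid100-200  [280. 219.] 217 [541.   0. 188.] [491. -44. 180.] [578.  41. 195.]
top plate ((588.247314453125, -52.506492614746094), (74.086669921875, 295.1321716308594), 76.97037506103516)
side knob [236. 203.] 68 [444.  12. 239.] [434.   4. 225.] [457.  27. 248.]
side post [321. 192.] 46 [698. -44. 207.] [688. -53. 201.] [712. -30. 213.]
side post [267. 203.] 278 [539.   4. 207.] [482. -58. 200.] [588.  52. 214.]
side post [237. 213.] 30 [443.   9. 207.] [435.   3. 201.] [455.  20. 214.]
side mid100-200  [320. 199.] 72 [694. -47. 187.] [681. -62. 181.] [718. -26. 195.]
side mid100-200  [267. 203.] 175 [550.  21. 188.] [496. -28. 180.] [581.  42. 195.]
side mid100-200  [267. 218.] 66 [514. -35. 188.] [489. -50. 180.] [554.   4. 195.]
side mid100-200  [237. 218.] 26 [443.   9. 187.] [436.   3. 181.] [454.  16. 194.]
side plate ((594.2445068359375, -20.32581329345703), (164.87574768066406, 295.47216796875), 76.6904067993164)
knob ray [445.  17. 246.] post [692. -38. 211.]
grille ray [534.  -4.  20.] knob [443.   8. 246.] post [693. -46. 211.]
```

```bash
python3 - <<'E'
from h import *
for n in('top','side'):
    im,d,c=load(n); P=cloud(d,c); I=im.astype(int)
    m=((I[...,2]-I[...,0]>15)&(d>0)).astype(np.uint8)
    k,l,st,ce=cv2.connectedComponentsWithStats(m)
    for i in range(1,k):
        if st[i,4]<60: continue
        Q=P[(l==i)]; Z=Q[:,2]; b=Q[(Z>74)&(Z<92)]
        if len(b)<5: continue
        (x,y),r=cv2.minEnclosingCircle(b[:,:2].astype(np.float32))
        h=Q[(Z>20)&(Z<65)]; h=h[np.argmax(np.hypot(h[:,0]-x,h[:,1]-y))]
        print(n,ce[i].round(),st[i,4],'zmax',np.percentile(Z,98).round(),'rim circ',round(x),round(y),round(r),'dist',round(np.hypot(x,y)),'handle far pt',h.round())
E
```

```text
top [360. 211.] 208 zmax 87.0 rim circ 603 -241 41 dist 649 handle far pt [ 585. -275.   32.]
top [417. 248.] 161 zmax 89.0 rim circ 485 -408 27 dist 634 handle far pt [ 518. -421.   23.]
top [378. 259.] 232 zmax 87.0 rim circ 446 -281 32 dist 527 handle far pt [ 438. -323.   20.]
top [459. 284.] 180 zmax 87.0 rim circ 385 -534 39 dist 658 handle far pt [ 416. -558.   22.]
side [334. 287.] 692 zmax 86.0 rim circ 600 -251 37 dist 650 handle far pt [ 654. -229.   47.]
side [303. 322.] 853 zmax 85.0 rim circ 451 -303 38 dist 544 handle far pt [ 400. -275.   51.]
side [345. 348.] 966 zmax 85.0 rim circ 496 -431 41 dist 657 handle far pt [ 517. -483.   53.]
side [339. 403.] 992 zmax 85.0 rim circ 381 -543 38 dist 663 handle far pt [ 432. -569.   59.]
```

The nearest blue mug is at about (449,-290), with its handle pointing at roughly 150°. The knob is at (444.5,14.5), the post at (697,-42) and the grille at about (531.5,-3). Post to knob comes to 259 mm, against the 260 mm given. I'll go above the knob and look from there on the way to the mug.

```bash
python3 -m inch '[[[1,1,-2,3,5],[1,4,-8,4.5,10],[1,7,-14,4.5,10],[1,10,-20,4.5,10],[1,12.5,-25,4.5,10]]]'; python3 -m inch '[[[1,2.5,-5,0,0],[1,5,-10,0,0],[1,8,-15.5,0,0],[1,10.5,-20,0,0],[1,11.3,-21.8,0,0]]]'; python3 - <<'E'
from h import *
s=robot.observe(); print(s['tcp_pos'],s['joint_pos'].round(2))
im,d,c=cap('wrist','w1.png'); P=cloud(d,c)
q=(P[...,2]>238)&(P[...,2]<252)&(d>0)
k,l,st,ce=cv2.connectedComponentsWithStats(q.astype(np.uint8))
for i in range(1,k):
    if st[i,4]>20: Q=P[l==i]; print(ce[i],st[i,4],Q.mean(0).round(1),Q.min(0).round(),Q.max(0).round())
E
```

```text
time: 0.72
tcp_pos: [327.8, 238.7, 291.6]
tool_rot: [0.703, 0.081, 0.702, -0.081]
contact_force: [0.5, 0.7, -0.4]
grip_width: 88.2
time: 1.35
tcp_pos: [441.1, 20.2, 291.2]
tool_rot: [0.702, 0.082, 0.703, -0.082]
contact_force: [-0.5, 1.3, 0.1]
grip_width: 88.3
[441.121838    20.2191209  291.19684562] [-0.22  0.09  1.65 -0.    1.4  -1.56]
[285.98126673 247.76895629] 1121 [443.4  18.1 246.1] [434.   7. 238.] [455.  28. 249.]
```

View pics/w1.png

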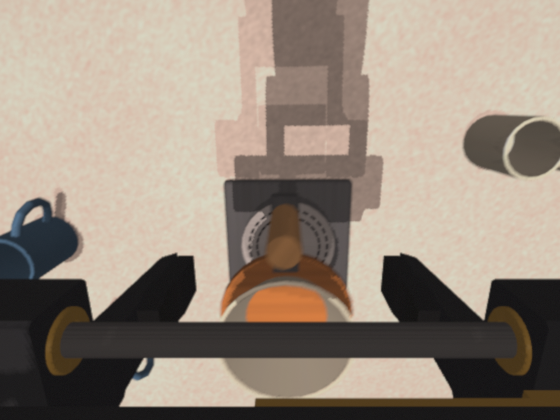

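The wrist view shows the knob between the open fingers at (286,248), and the white mug at (535,150). The knob measures about (444,16). Now I'll descend and grip it.

```bash
python3 -m inch '[[[1,0,0,-3,0],[1,0,0,-6,0],[1,0,0,-7.9,0],[1,0,0,-7.9,0],[-1,0,0,-7.9,0]]]';  python3 -m inch '[[[-1,0,0,0,0],[-1,0,0,0,0],[-1,0,0,0,0],[-1,0,0,0,0],[-1,0,0,0,0]]]'
python3 -c "
import numpy as np
for k in range(0,70,5):
    a=np.radians(167.4-k); p=np.array([697.5+259.5*np.cos(a),-41+259.5*np.sin(a)])
    if k==0:p0=p
    print(-k,((p-p0)/10).round(2),p.round())
"
```

```text
time: 2.02
tcp_pos: [440.7, 22.8, 213.5]
tool_rot: [0.703, 0.081, 0.702, -0.081]
contact_force: [-0.4, 0.4, 0.9]
grip_width: 80.1
time: 2.65
tcp_pos: [440.4, 22.5, 212.7]
tool_rot: [0.702, 0.081, 0.702, -0.081]
contact_force: [0.4, 0.0, 0.7]
grip_width: 30.4
0 [0. 0.] [444.  16.]
-5 [0.59 2.19] [450.  37.]
-10 [1.37 4.31] [458.  59.]
-15 [2.33 6.36] [468.  79.]
-20 [3.46 8.32] [479.  99.]
-25 [ 4.77 10.17] [492. 117.]
-30 [ 6.22 11.9 ] [506. 135.]
-35 [ 7.83 13.5 ] [523. 151.]
-40 [ 9.56 14.95] [540. 165.]
-45 [11.42 16.25] [558. 178.]
-50 [13.38 17.38] [578. 189.]
-55 [15.44 18.33] [599. 199.]
-60 [17.56 19.1 ] [620. 207.]
-65 [19.75 19.68] [642. 212.]
```

```bash
python3 -m inch '[[[-1,0.3,0,0,0],[-1,0.3,0,0,0],[-1,0.3,0,0,0],[-1,0.3,0,0,0],[-1,0.3,0,0,0]]]'; python3 -m inch '[[[-1,0.25,1.1,0,-2.5],[-1,0.6,2.2,0,-5],[-1,1.35,4.3,0,-10],[-1,2.3,6.35,0,-15],[-1,3.45,8.3,0,-20]]]'
```

```text
time: 3.28
tcp_pos: [442.9, 22.7, 212.7]
tool_rot: [0.702, 0.081, 0.703, -0.081]
contact_force: [-6.2, 0.8, 3.6]
grip_width: 21.3
time: 3.9
tcp_pos: [478.8, 105.9, 212.7]
tool_rot: [0.678, 0.202, 0.677, -0.203]
contact_force: [6.0, -4.7, -2.4]
grip_width: 20.9
```

```bash
python3 -m inch '[[[-1,1.3,1.85,0,-5],[-1,2.8,3.5,0,-10],[-1,4.4,5.1,0,-15],[-1,6.1,6.5,0,-20],[-1,8,7.8,0,-25]]]'; python3 -m inch '[[[-1,2,1,0,-5],[-1,4,1.9,0,-10],[-1,6.1,2.6,0,-15],[-1,6.1,2.6,0,-15],[-1,6.1,2.6,0,-15]]]'
```

```text
time: 4.53
tcp_pos: [558.7, 184.1, 212.7]
tool_rot: [0.618, 0.344, 0.618, -0.344]
contact_force: [1.9, -2.9, 1.5]
grip_width: 21.1
time: 5.15
tcp_pos: [618.8, 212.0, 212.7]
tool_rot: [0.568, 0.422, 0.569, -0.42]
contact_force: [-1.1, 10.0, 1.3]
grip_width: 21.2
```

```bash
python3 -m inch '[[[1,0,0,0,0],[1,0,0,0,0],[1,0,0,0,0],[1,0,0,3,0],[1,0,0,8,0]]]'; python3 -m inch '[[[1,0,0,3,0],[1,-2,-5,3,9],[1,-4,-11,3,18],[1,-6,-17,3,27],[1,-8,-23,3,36]]]'; python3 -m inch '[[[1,-2,-6,-1,8],[1,-4,-12,-3,8],[1,-6,-18,-5,8],[1,-8.5,-25,-6,8],[1,-8.8,-26,-6,8]]]'; python3 - <<'E'
from h import *
s=robot.observe(); print(s['tcp_pos'],s['joint_pos'].round(2))
im,d,c=cap('wrist','w2.png'); P=cloud(d,c); I=im.astype(int)
m=((I[...,2]-I[...,0]>15)&(d>0)).astype(np.uint8)
k,l,st,ce=cv2.connectedComponentsWithStats(m)
for i in range(1,k):
    if st[i,4]<300: continue
    Q=P[l==i]; b=Q[(Q[:,2]>78)&(Q[:,2]<92)]
    if len(b)<10: continue
    A=np.c_[2*b[:,:2],np.ones(len(b))]; o=np.linalg.lstsq(A,(b[:,:2]**2).sum(1),rcond=None)[0]
    (x,y),r=cv2.minEnclosingCircle(b[:,:2].astype(np.float32))
    H=Q[(Q[:,2]>25)&(Q[:,2]<65)]; H=H[np.hypot(H[:,0]-x,H[:,1]-y)>45]
    print(ce[i].round(),st[i,4],'enc',round(x,1),round(y,1),round(r,1),'fit',o[:2].round(1),np.sqrt(o[2]+o[0]**2+o[1]**2).round(1),'handle',H.mean(0).round(),len(H))
E
```

```text
time: 5.78
tcp_pos: [618.5, 209.2, 292.2]
tool_rot: [0.567, 0.42, 0.569, -0.422]
contact_force: [0.8, 0.0, -0.2]
grip_width: 69.4
time: 6.4
tcp_pos: [538.7, -20.2, 322.8]
tool_rot: [0.671, 0.223, 0.671, -0.223]
contact_force: [0.9, -0.7, -0.3]
grip_width: 87.9
time: 7.02
tcp_pos: [450.1, -280.9, 262.1]
tool_rot: [0.684, 0.179, 0.684, -0.179]
contact_force: [0.1, 0.0, -0.4]
grip_width: 88.1
[ 450.11985506 -280.86751617  262.05529715] [-0.78  0.31  1.45 -0.    1.37 -1.84]
[269. 201.] 3581 enc 456.9 -304.2 31.8 fit [ 456.3 -304.1] 29.5 handle [ 401. -276.   60.] 34
[ 47. 239.] 5332 enc 375.6 -536.5 33.0 fit [ 375.1 -535.2] 29.6 handle [ 422. -561.   30.] 59
[205. 269.] 2145 enc 490.7 -420.1 32.1 fit [ 488.3 -420.8] 29.8 handle [nan nan nan] 0
[366. 281.] 2773 enc 595.0 -251.3 32.1 fit [ 594.2 -250.6] 29.6 handle [nan nan nan] 0<stdin>:13: RuntimeWarning: Mean of empty slice.
  ret = um.true_divide(
```

View pics/w2.png

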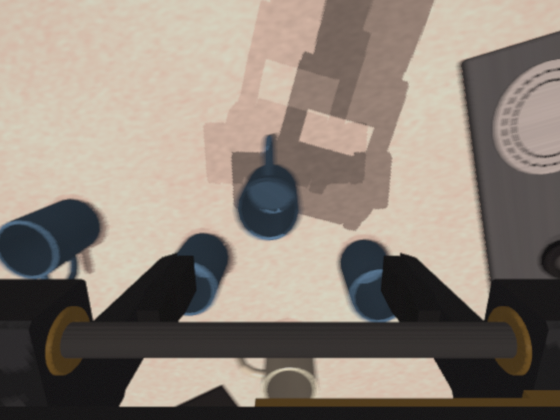

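The target mug's rim is centred near (269,210) in the wrist view, its handle points up to (270,140), and the grille is at (545,115). The fit gives (456.5,-304) with radius 31.8, which matches the given 32. I'll move above the mug and re-check, and measure the uncovered grille too.

```bash
python3 -m inch '[[[1,0.6,-2.3,-3,2],[1,0.6,-2.3,-6,2],[1,0.6,-2.3,-10,2],[1,0.6,-2.3,-10,2],[1,0.6,-2.3,-10,2]]]'; python3 - <<'E'
from h import *
s=robot.observe(); print(s['tcp_pos'])
im,d,c=cap('wrist','w3.png'); P=cloud(d,c); I=im.astype(int)
q=((P[...,2]>80)&(P[...,2]<90)&(d>0)&(np.hypot(P[...,0]-456,P[...,1]+304)<50))
b=P[q]; 
print('rim enc',cv2.minEnclosingCircle(b[:,:2].astype(np.float32)),len(b),b.min(0).round(),b.max(0).round())
ims=[cv2.resize(im[60:360,100:460],(360,300))]
for n in('top','side'):
    im,d,c=cap(n,n+'2.png'); P=cloud(d,c); g=cv2.cvtColor(im,cv2.COLOR_RGB2GRAY)
    q=(P[...,2]>80)&(P[...,2]<90)&(d>0)&(np.hypot(P[...,0]-453,P[...,1]+300)<50)
    if q.sum()>5: print(n,'mug rim',cv2.minEnclosingCircle(P[q][:,:2].astype(np.float32)),q.sum())
    # grille: bright pixels over dark plate near (531,-3)
    q=(np.hypot(P[...,0]-531,P[...,1]+3)<75)&(d>0)
    r=(q&(g>np.percentile(g[q],35)+12)&(np.abs(P[...,2]-20)<8)).astype(np.uint8)
    k,l,st,ce=cv2.connectedComponentsWithStats(r); i=1+np.argmax(st[1:,4])
    cs=np.argwhere(l==i)[:,::-1]; W=np.array([ray(c,u,v,20) for u,v in cs])
    print(n,'grille',st[i],cv2.minEnclosingCircle(W[:,:2].astype(np.float32)),cv2.fitEllipse(cv2.convexHull(W[:,:2].astype(np.float32))))
    uu,vv=cs.mean(0).astype(int); uu=max(uu,60);vv=max(vv,50)
    ims.append(cv2.resize(im[vv-50:vv+50,uu-60:uu+60],(360,300),interpolation=cv2.INTER_CUBIC))
    kq=(P[...,2]>225)&(P[...,2]<250)&(np.hypot(P[...,0]-620,P[...,1]-208)<40)
    print(n,'knob',P[kq].mean(0).round(),kq.sum())
cv2.imwrite('pics/c3.png',cv2.cvtColor(cv2.resize(np.hstack(ims),None,fx=.74,fy=.74),cv2.COLOR_RGB2BGR))
E
```

```text
time: 7.7
tcp_pos: [458.2, -301.7, 164.4]
tool_rot: [0.688, 0.165, 0.687, -0.166]
contact_force: [0.2, -0.0, -0.3]
grip_width: 88.2
[ 458.20097161 -301.72008123  164.43255231]
rim enc ((457.0674133300781, -304.5642395019531), 32.000125885009766) 1906 [ 425. -336.   80.] [ 489. -273.   88.]
top grille [ 262  214   38   37 1100] ((533.6329345703125, 0.2362159788608551), 59.223419189453125) ((533.7632446289062, 0.12197661399841309), (116.71443939208984, 117.67430877685547), 40.399658203125)
top knob [617. 208. 242.] 65
side mug rim ((457.98931884765625, -306.0621337890625), 33.74891662597656) 103
side grille [249 240  38  26 729] ((533.1199340820312, -2.7316482067108154), 60.06867980957031) ((532.4584350585938, -2.626554489135742), (117.72647857666016, 118.33126831054688), 142.0614013671875)
side knob [618. 202. 238.] 50
```

View pics/c3.png

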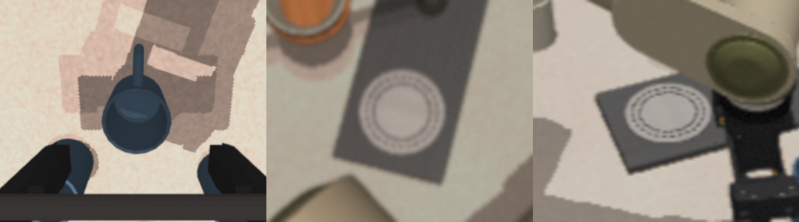

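The crops show the mug midway between the fingers, handle away, and the grille clear in both views. The measurements agree: mug (457,-304.5) with rim radius 32.0, grille (533,-1.5) with radius 59. Next I'll descend and grip.

```bash
python3 -m inch '[[[1,0.1,-0.1,-4,0],[1,0.1,-0.1,-8,0],[1,0.1,-0.1,-10.5,0],[1,0.1,-0.1,-11.3,0],[1,0.1,-0.1,-11.3,0]]]'; python3 -m inch '[[[-1,0,0,0,0],[-1,0,0,0,0],[-1,0,0,0,0],[-1,0,0,0,0],[-1,0,0,0,0]]]'; python3 -m inch '[[[-1,0,0,0,0],[-1,0,0,0,0],[-1,0,0,0.2,0],[-1,0,0,1,0],[-1,0,0,2,0]]]'
```

```text
time: 8.48
tcp_pos: [459.0, -302.7, 50.5]
tool_rot: [0.688, 0.166, 0.687, -0.166]
contact_force: [0.7, 0.0, -0.2]
grip_width: 88.1
time: 9.1
tcp_pos: [458.9, -302.7, 50.4]
tool_rot: [0.688, 0.166, 0.687, -0.166]
contact_force: [-0.7, -0.8, 6.5]
grip_width: 62.1
time: 9.72
tcp_pos: [458.5, -302.2, 70.1]
tool_rot: [0.687, 0.166, 0.688, -0.166]
contact_force: [-0.4, 0.8, -1.9]
grip_width: 62.2
```

Gripped and lifted. I'll raise the mug and carry it to the grille, turning −70° so the gripper body stays clear of the dripper.

```bash
python3 -m inch '[[[-1,0,0,3,0],[-1,0,0,6,0],[-1,0.5,1.5,8,-4],[-1,1.2,4.5,8,-12],[-1,2,8,8,-20]]]'; python3 -m inch '[[[-1,1,4,0,-9],[-1,2,8,0,-18],[-1,3,12,0,-27],[-1,4,16,0,-36],[-1,4.9,19.5,0,-45]]]';  python3 -m inch '[[[-1,0.4,1.9,0,-5],[-1,0.5,2.6,0,-5],[-1,0.5,2.6,0,-5],[-1,0.5,2.6,0,-5],[-1,0.5,2.6,0,-5]]]'; python3 - <<'E'
from h import *
s=robot.observe(); print(s['tcp_pos'],s['joint_pos'].round(2),s['contact_force'])
for n in('side','wrist'):
    im,d,c=cap(n,n+'4.png'); P=cloud(d,c); I=im.astype(int)
    q=(P[...,2]>110)&(P[...,2]<185)&(d>0)&(I[...,2]-I[...,0]>15)&(np.hypot(P[...,0]-533,P[...,1]+1.5)<60)
    Q=P[q];print(n,q.sum()); 
    if q.sum()>20:
        z=np.percentile(Q[:,2],99.5); b=Q[Q[:,2]>z-8]; print('rim z',z,cv2.minEnclosingCircle(b[:,:2].astype(np.float32)))
E
```

```text
time: 10.35
tcp_pos: [478.7, -221.7, 150.5]
tool_rot: [0.648, 0.284, 0.647, -0.285]
contact_force: [-0.1, 0.0, -1.8]
grip_width: 62.3
time: 10.98
tcp_pos: [527.8, -25.8, 150.4]
tool_rot: [0.49, 0.511, 0.489, -0.51]
contact_force: [0.1, 0.3, -2.0]
grip_width: 62.1
time: 11.6
tcp_pos: [532.6, -2.0, 149.8]
tool_rot: [-0.468, -0.53, -0.468, 0.53]
contact_force: [0.1, -0.1, -2.2]
grip_width: 62.3
[532.57673904  -1.99880929 149.78100723] [-0.22  0.42  1.61 -0.    1.11 -0.1 ] [ 0.08008217 -0.11012994 -2.24513685]
side 534
rim z 184.57671655434737 ((531.7498168945312, -5.4351420402526855), 32.76072311401367)
wrist 17353
rim z 184.96866720929978 ((531.791259765625, -1.2712889909744263), 32.18973159790039)
```

View pics/side4.png

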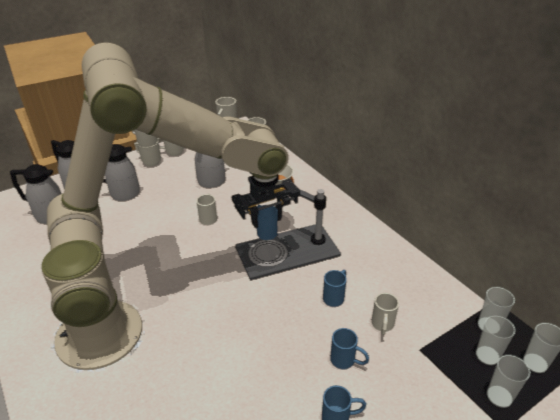

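The mug hangs upright above the grille, at (267,220) in the side view. Its axis is about (532,-2) against the grille at (533,-1.5). I'll lower it.

```bash
python3 -m inch '[[[-1,0.1,0.05,-3,0],[-1,0.1,0.05,-5.5,0],[-1,0.1,0.05,-7,0],[-1,0.1,0.05,-7.5,0],[-1,0.1,0.05,-7.5,0]]]'; python3 -m inch '[[[-1,0,0,-0.1,0],[-1,0,0,-0.2,0],[-1,0,0,-0.3,0],[-1,0,0,-0.4,0],[-1,0,0,-0.4,0]]]'
```

```text
time: 12.32
tcp_pos: [533.9, -1.0, 75.1]
tool_rot: [0.468, 0.53, 0.468, -0.53]
contact_force: [-0.3, -0.3, -1.6]
grip_width: 62.3
time: 12.95
tcp_pos: [533.6, -0.8, 70.6]
tool_rot: [-0.468, -0.53, -0.468, 0.53]
contact_force: [0.7, -0.4, -2.2]
grip_width: 62.0
```

```bash
python3 -m inch '[[[-1,0,0,-0.05,0],[-1,0,0,-0.05,0],[-1,0,0,-0.1,0],[-1,0,0,-0.1,0],[-1,0,0,-0.1,0]]]'
```

```text
time: 13.58
tcp_pos: [533.7, -0.8, 70.4]
tool_rot: [0.468, 0.53, 0.468, -0.53]
contact_force: [-3.2, 0.3, 7.0]
grip_width: 62.4
```

Contact: the force went from −2 to +7 N. I'll release and retreat straight up.

```bash
python3 -m inch '[[[1,0,0,0,0],[1,0,0,0,0],[1,0,0,0,0],[1,0,0,0,0],[1,0,0,0,0]]]'; python3 -m inch '[[[1,0,0,1,0],[1,0,0,3,0],[1,0,0,7,0],[1,0,0,12,0],[1,0,0,18,0]]]'; python3 -m inch '[[[1,0,0,4,0],[1,0,0,6,0],[1,0,0,6,0],[1,0,0,6,0],[1,0,0,6,0]]]'; python3 - <<'E'
from h import *
s=robot.observe(); print(s['tcp_pos'],s['joint_pos'].round(2))
for n in('wrist','top','side'):
    im,d,c=cap(n,n+'5.png'); P=cloud(d,c); I=im.astype(int)
    q=(P[...,2]>98)&(P[...,2]<110)&(d>0)&(np.hypot(P[...,0]-533,P[...,1]+1.5)<50)
    if q.sum()>5:print(n,'rim',q.sum(),cv2.minEnclosingCircle(P[q][:,:2].astype(np.float32)),np.percentile(P[q][:,2],95))
    kq=(P[...,2]>225)&(P[...,2]<252)&(np.hypot(P[...,0]-620,P[...,1]-208)<45)
    if kq.sum()>5: print(n,'knob',P[kq].mean(0).round(),kq.sum())
E
```

```text
time: 14.2
tcp_pos: [533.6, -0.9, 69.7]
tool_rot: [0.468, 0.53, 0.468, -0.53]
contact_force: [-0.0, -0.0, 0.4]
grip_width: 87.9
time: 14.82
tcp_pos: [533.1, -0.7, 251.7]
tool_rot: [-0.468, -0.53, -0.468, 0.53]
contact_force: [0.7, 0.2, -0.3]
grip_width: 88.2
time: 15.45
tcp_pos: [533.3, -0.8, 308.7]
tool_rot: [-0.467, -0.53, -0.468, 0.531]
contact_force: [-0.4, -0.2, -1.0]
grip_width: 88.1
[533.34059156  -0.80196272 308.68631578] [-0.22  0.3   1.36  0.    1.49 -0.1 ]
wrist rim 842 ((533.2982788085938, -0.3472016453742981), 31.877899169921875) 106.95929518316642
top knob [617. 208. 243.] 62
side rim 103 ((530.0719604492188, -0.7758273482322693), 36.45473098754883) 106.2666347367261
side knob [617. 199. 231.] 20
```

View pics/wrist5.png

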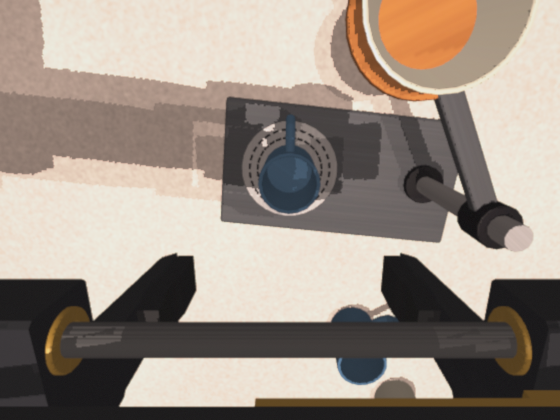

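The wrist view shows the mug standing on the grille (rim at (290,180)) with the drip arm well clear. It measures (533.3,-0.4), under 2 mm off centre. Now I'll re-grip the knob.

```bash
python3 -m inch '[[[1,2,5,0,8],[1,4,10,0,16],[1,6.2,15.5,0,24],[1,8.5,21,0,24],[1,8.5,21,0,24]]]'; python3 -m inch '[[[1,0,0,-3,0],[1,0,0,-6,0],[1,0,0,-9,0],[1,0,0,-9.6,0],[-1,0,0,-9.6,0]]]'; python3 -m inch '[[[-1,0,0,0,0],[-1,0,0,0,0],[-1,0,0,0,0],[-1,0,0,0,0],[-1,0,0,0,0]]]'; python3 -m inch '[[[-1,0,0,0,0],[-1,0,0,0,0],[-1,0,0,0,0],[-1,0,0,0,0],[-1,0,0,0,0]]]'
python3 -c "
import numpy as np
for k in [0,4,9,14,19,24,29,34,39,44,49,54,58.6]:
    a=np.radians(107.5+k); p=np.array([697.5+261*np.cos(a),-41+261*np.sin(a)])
    if k==0:p0=p
    print(k,((p-p0)/10).round(2),p.round())
"
```

```text
time: 16.23
tcp_pos: [618.9, 212.4, 307.7]
tool_rot: [0.568, 0.42, 0.569, -0.421]
contact_force: [0.3, -0.3, -0.0]
grip_width: 88.0
time: 16.85
tcp_pos: [618.8, 208.7, 214.6]
tool_rot: [0.568, 0.422, 0.568, -0.421]
contact_force: [0.6, -0.1, 0.1]
grip_width: 80.4
time: 17.48
tcp_pos: [618.6, 209.2, 213.7]
tool_rot: [0.568, 0.421, 0.568, -0.421]
contact_force: [-0.1, -1.1, 0.4]
grip_width: 30.3
time: 18.1
tcp_pos: [618.7, 209.2, 213.7]
tool_rot: [0.568, 0.421, 0.568, -0.421]
contact_force: [0.5, 0.3, -0.5]
grip_width: 20.7
0 [0. 0.] [619. 208.]
4 [-1.72 -0.61] [602. 202.]
9 [-3.8  -1.53] [581. 193.]
14 [-5.79 -2.64] [561. 182.]
19 [-7.68 -3.91] [542. 169.]
24 [-9.45 -5.34] [525. 154.]
29 [-11.08  -6.93] [508. 139.]
34 [-12.58  -8.64] [493. 121.]
39 [-13.92 -10.49] [480. 103.]
44 [-15.09 -12.44] [468.  84.]
49 [-16.09 -14.48] [458.  63.]
54 [-16.9  -16.61] [450.  42.]
58.6 [-17.49 -18.62] [444.  22.]
```

```bash
python3 -m inch '[[[-1,-1.7,-0.6,0,4],[-1,-3.8,-1.5,0,9],[-1,-5.8,-2.6,0,14],[-1,-7.7,-3.9,0,19],[-1,-9.5,-5.3,0,24]]]'; python3 -m inch '[[[-1,-1.6,-1.6,0,5],[-1,-3.1,-3.3,0,10],[-1,-4.4,-5.1,0,15],[-1,-5.6,-7.1,0,20],[-1,-6.6,-9.1,0,25]]]';  python3 -m inch '[[[-1,-0.5,-1,0,2.5],[-1,-0.8,-2.1,0,5],[-1,-1.2,-3.2,0,7.5],[-1,-1.4,-4.1,0,9.6],[-1,-1.4,-4.1,0,9.6]]]'; python3 - <<'E'
from h import *
print(robot.observe()['tcp_pos'])
for n in('top','side'):
    im,d,c=cap(n,n+'6.png'); P=cloud(d,c); I=im.astype(int)
    # dripper rim/collar
    q=(P[...,2]>200)&(P[...,2]<216)&(d>0)&(np.hypot(P[...,0]-533,P[...,1])<75)
    if q.sum()>20: print(n,'cone rim',q.sum(),cv2.minEnclosingCircle(P[q][:,:2].astype(np.float32)))
im,d,c=load('side');cv2.imwrite('pics/s6.png',cv2.cvtColor(cv2.resize(im[120:320,170:400],None,fx=3,fy=3)[:600],cv2.COLOR_RGB2BGR))
E
```

```text
time: 18.73
tcp_pos: [524.0, 154.5, 213.7]
tool_rot: [0.645, 0.293, 0.642, -0.294]
contact_force: [11.0, -10.7, -4.4]
grip_width: 21.0
time: 19.35
tcp_pos: [459.0, 63.5, 213.7]
tool_rot: [0.694, 0.147, 0.69, -0.147]
contact_force: [18.5, -8.2, -12.7]
grip_width: 21.0
time: 19.98
tcp_pos: [445.5, 22.8, 213.7]
tool_rot: [0.703, 0.089, 0.699, -0.09]
contact_force: [14.4, -4.8, -10.5]
grip_width: 21.2
[445.51363914  22.78978732 213.73670517]
top cone rim 197 ((535.5362548828125, 1.8816717863082886), 53.0942268371582)
side cone rim 233 ((534.9303588867188, -1.8978137969970703), 56.90277862548828)
```

View pics/s6.png

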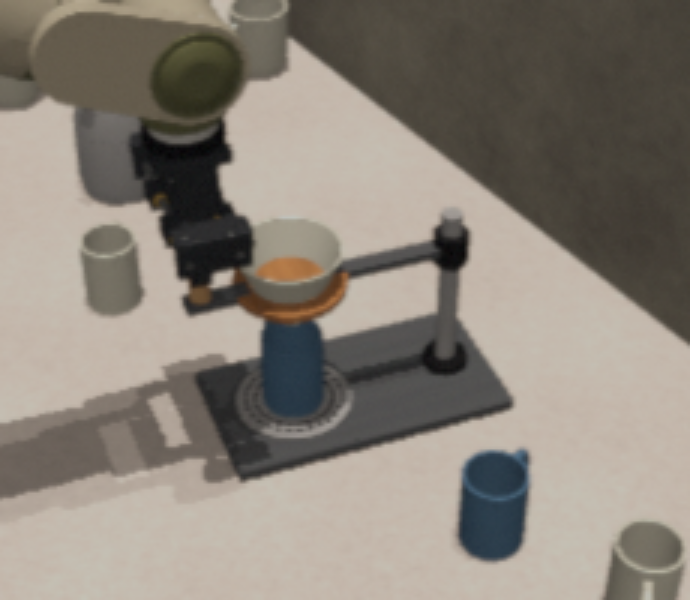

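The dripper sits over the mug, with the cone at about (535,0) and the mug at (533.3,-0.4). I'll relieve the radial strain, release and go up.

```bash
python3 -m inch '[[[-1,0.2,0,0,0],[-1,0.2,0,0,0],[1,0.2,0,0,0],[1,0.2,0,0,0],[1,0.2,0,0,0]]]'; python3 -m inch '[[[1,0,0,0,0],[1,0,0,0,0],[1,0,0,3,0],[1,0,0,7,0],[1,0,0,11,0]]]'; python3 -m inch '[[[1,-1,2,0,0],[1,-4,6,0,0],[1,-8,10,0,0],[1,-12,14,0,0],[1,-12,14,0,0]]]'; python3 - <<'E'
from h import *
s=robot.observe();print(s['tcp_pos'],s['contact_force'],abs(s['dq']).max())
for n in('top','side'):
    im,d,c=cap(n,n+'7.png'); P=cloud(d,c); I=im.astype(int)
    q=(P[...,2]>200)&(P[...,2]<216)&(d>0)&(np.hypot(P[...,0]-533,P[...,1])<75)
    print(n,'cone rim',q.sum(),cv2.minEnclosingCircle(P[q][:,:2].astype(np.float32)))
    kq=(P[...,2]>225)&(P[...,2]<252)&(np.hypot(P[...,0]-445,P[...,1]-20)<40)
    if kq.any(): print(n,'knob',P[kq].mean(0).round())
    b=(P[...,2]>30)&(P[...,2]<100)&(I[...,2]-I[...,0]>15)&(np.hypot(P[...,0]-533,P[...,1])<60)
    print(n,'mug pts',P[b].mean(0).round() if b.any() else None, b.sum())
im,d,c=load('side');cv2.imwrite('pics/s7.png',cv2.cvtColor(cv2.resize(im[120:320,170:400],None,fx=3,fy=3),cv2.COLOR_RGB2BGR))
E
```

```text
time: 20.7
tcp_pos: [445.5, 24.3, 213.8]
tool_rot: [0.701, 0.089, 0.701, -0.089]
contact_force: [0.2, -0.6, 0.1]
grip_width: 48.8
time: 21.32
tcp_pos: [445.4, 24.2, 325.0]
tool_rot: [0.701, 0.089, 0.701, -0.089]
contact_force: [0.1, 0.4, 0.4]
grip_width: 88.0
time: 21.95
tcp_pos: [323.8, 165.8, 324.2]
tool_rot: [0.702, 0.088, 0.701, -0.088]
contact_force: [0.4, -0.8, 0.6]
grip_width: 88.2
[323.77723833 165.80738823 324.18828874] [ 0.42187181 -0.84269564  0.61429259] 0.07547774703565494
top cone rim 341 ((533.9489135742188, 3.055513858795166), 53.587852478027344)
top knob [445.  24. 244.]
top mug pts None 0
side cone rim 284 ((534.0587768554688, 1.2218363285064697), 55.14887237548828)
side knob [446.  18. 238.]
side mug pts [528. -11.  69.] 473
```

View pics/s7.png

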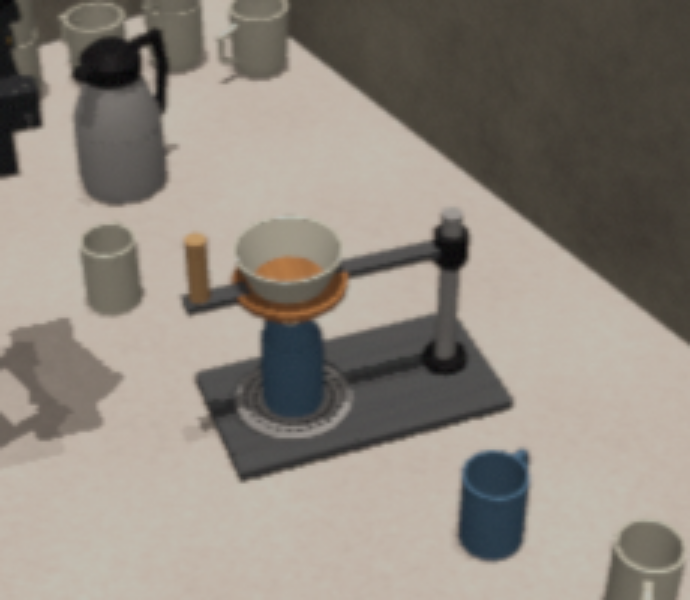

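The mug is upright on the grille, the dripper is about 3 mm from its axis, and the gripper is clear. I'll hand in.

```bash
python3 -m inch '[[[1,0,0,0,0],[1,0,0,0,0],[1,0,0,0,0],[1,0,0,0,0],[1,0,0,0,0]]]'; python3 -c "
from workcell import robot
print(robot.sign_off())"
```

```text
time: 22.68
tcp_pos: [325.7, 164.1, 323.7]
tool_rot: [0.701, 0.089, 0.701, -0.09]
contact_force: [0.1, 0.6, 0.2]
grip_width: 88.2
the job is handed in; nothing more can be done
None
```

The job is done and was handed in at about 22.7 s of the 72 s; sign-off gives no verdict.

**What I did:** I swung the drip arm about 60° clear by its knob and set the nearest blue mug on the grille. After letting go, I swung the arm back over the mug, released the knob and backed off.

**Last checks:**
- **Mug:** it stands upright on the grille. The wrist camera, just after release, put its axis at (533.3, −0.4) mm, against (533, −1.5) for the grille. That is about 1 mm off centre, and the later side view shows it still standing there.
- **Dripper:** its cone was at about (534, 2) mm after I let go of the knob, so the outlet is roughly 3 mm from the mug's axis. The limit is 18 mm.
- **Robot:** the tool force was near zero, so it is touching nothing.
- **White mugs and jug:** nothing I saw suggests they were touched, but I did not re-measure their positions.

**Disagreements:** the side and top cameras differed by up to 6 mm on the knob, and by 2–3 mm on the grille and dripper. The first top-view fix on the mug was about 20 mm off, because the colour mask caught only part of it. I used the wrist fix instead, and the side camera agreed with it. The final mug position rests on the wrist camera, because the side view of the rim was partly hidden and gave a poor fit. Swinging the arm back put up to about 24 N on the tool, which I relieved before letting go.

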